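# Set a leg blank and the drill guide of a boring jig

### The arm

A 7-joint arm with a two-finger parallel gripper is mounted at the origin on the work surface. World frame = base frame: x ahead of the robot, y to its left, z up, the work surface at z = 0. Lengths are in m, angles in rad, forces in N, time in s.
With the tool pointing down it reaches from about 0.4 to 0.85 m from the base axis. Payload 10.4 kg.
Tool frame: the origin (TCP) lies on the centre line of the jaws, within the pads' length; the fingertips stand 25 mm ahead of it and the grasp point (between the pads) lies 6 mm ahead of it; z points along the fingers, y is the direction in which the jaws open and shut (so a half turn about z gives the same grasp; the last joint's range is limited). The gripper opens to 87 mm and grips with 3 to 60 N. Pads are 19 mm wide; open, the fingers measure 117 mm over their backs; the gripper's body (75 mm by 190 mm) begins 51 mm behind the grasp point.
Start: joints at [1.198, 0.332, -0.065, 1.46, 0.022, 1.35, -0.088], TCP at [0.214, -0.587, 0.248] pointing down, gripper open.
Joint ranges: [-2.6, 2.6], [-0.5, 2.12], [-1.47, 1.34], [0.16, 2.42], [-1.27, 4.41], [0.06, 2.06], [-2.6, 2.6]. Speed limits (rad/s): [2.22, 2.22, 2.79, 2.79, 3.14, 3.14, 3.14].

### API

Orientations are given as [roll, pitch, yaw] about the fixed x, y, z axes, in that order (R = Rz(yaw) Ry(pitch) Rx(roll)).
In Python, from rig import arm gives the robot as it stands.
- The arm moves only by the tool play_rows, never from a script. Its argument "motion" is one flat list of numbers, 5 for each row, row after row: the opening in per cent of the stroke, from 0 (shut) to 100 (fully open), then the shift along the tool's x, y, z in m, then the turn about the tool's z in degrees. A call has 1 to 5 rows; each row shifts and turns the commanded pose from where the row before left it, along the tool's axes as they then stand; what a row does not reach is not made up. A row lasts 1/10 s, in which the tool goes at most 50 mm and 8.59 degrees, less where a joint would pass 70% of its speed; a pose out of reach is approached as far as the arm can. A call is refused whole if a number of a shift passes 0.05 or a number of a turn 8.59, either way. A call with a gripper value outside its range is refused whole. The fingers move at their own pace and stop on an object; "grip_force" is the grip in N (left out, the last holds). Time passes only in rows, so rows that do not move let the fingers close. It gives the time, the measured TCP pose, the force and the opening at its end, in the units of the state.
- arm.sense(): the state, without advancing time (a new reading comes with each control period).
- arm.get_image(name): name is "scene" or "side" or "wrist"; returns the picture (400x640x3 uint8, red, green, blue); there is no depth.
- arm.get_calibration(name): a dict with "intrinsics" (3x3 intrinsics, pixels), "view" (4x4, takes a point from world to camera coordinates). Camera axes: x right, y up, looking along -z (the intrinsics and any distortion apply to the point x, -y, -z); pixel columns grow to the right and rows downward; lengths in m; the calibration is good to about 2 mm. A picture is of the moment at which its call begins: read the wrist's pose just before it. get_calibration takes no time and is no camera call; for the wrist camera it gives the pose at the moment of the call.
- arm.hand_in(): hands the job in, once; it reports no verdict.
The state is a dict: "t": time; "joint_pos": joint angles; "dq": joint speeds; "effort": joint torques, N m; "eef_pos": TCP position; "eef_rot": TCP orientation; "force": force on the tool from outside, world axes, zero at the start; "wrist_torque": the same for the moment, N m; "grip_width": finger opening in m.
Only numpy, scipy, OpenCV 4.12 (cv2) and the standard library are available. Lean on these libraries where they do the work, as an engineer would, in place of code of your own. Each camera call takes 0.05 s, during which the arm holds its last target.

### The job

Slide the pine blank on the boring jig - keep it down on the bed, do not lift it - until it lies flat along the aluminium fence rail and its end butts against the steel end stop, and let go of it. Then take the drill-guide carriage by its black knob and slide it along the rail until you feel its ball click into the notch at the red tag. Finish still gripping the knob with the carriage in that notch, because I am about to drill through the guide; leave the other things on the bench and jig alone.

Things in the scene. Friction and masses are not known exactly. Their poses are not given: they have to be found in the camera images.
- jig: Boring jig, screwed to the bench. Plywood bed 210 x 580 x 18 mm (surface at z = 18 mm); origin at the centre of its underside (bench height); x away from the robot across the bed, y along the fence rail towards the end stop and the carriage's parking end, z up
- rail_top (a point): Middle of the top of the aluminium fence rail (jig x = 47.5, y = 0, z = 40 mm); axes as the jig's. The rail runs along y, 550 mm long, 55 mm wide: fence face at jig x = +20 mm, back at +75 mm, top 22 mm above the bed. Four dark cross slots in its top, 10 mm wide, at jig y = +90, +45, 0 and -45 mm, are the notches
- stop_face (a point): Point on the working face of the steel end stop (jig y = +130 mm), at bed height, 22.5 mm in front of the fence face: the bottom middle of the blank's end must come here. Axes as the jig's. The stop is an angle, jig x from -31 to +19 mm, 40 mm high above the bed
- blank: Pine blank, 45 mm wide (x), 220 long (y), 60 high (z), 0.2 to 0.45 kg, loose on the jig's bed, up to 30 mm short of the fence, a little skewed, its end 50 to 140 mm from the stop. Origin: centre of its underside. Home is jig x = -2.5, y = +20 mm. It stands 38 mm higher than the rail top, so it can be gripped across its width from above, over the rail
- carriage (a joint): Drill-guide carriage along the rail, m: 0 at the parking end (jig y = +240 mm), growing towards jig -y; notches at 0.150, 0.195, 0.240, 0.285; travel ends at 0.330; starts at 0 to 0.055. Slides with about 2 N; a spring ball under it drops about 2 mm into each notch and pulls the carriage to its middle from within 4 mm; 5 to 15 N push it out again
- carriage_knob (a point): Grip point on the axis of the carriage's upright black knob (28 mm in diameter, 47 mm tall), 25 mm above its foot, 23 below its top, 123 above the bench, jig x = +47.5 mm. Axes as the jig's. The knob stands on a grey block 50 x 56 mm with a plate, 46 mm wide, top 98 mm above the bench, that reaches 77 mm from the knob over the bed, 8 mm clear of the blank
- carriage_pointer (a point): Tip of the white pointer on the back of the carriage, in the middle of its width, at the same place along the rail as the knob's axis and the ball; it passes over the tags. Axes as the jig's
- tag_red: Red tag, a plastic block 24 x 24 x 18 mm on the jig's bed just behind the rail, its middle in line with one of the four notches; origin at the centre of its underside, axes as the jig's. The tags change places from run to run
- tag_yellow: Yellow tag, like the red one, at another notch
- tag_blue: Blue tag, like the red one, at another notch
- tag_green: Green tag, like the red one, at another notch
- bored_blank: Finished blank with two drilled holes, 45 x 220 x 60 mm, loose on the bench beyond the jig; leave alone. Origin at the centre of its underside
- dowel_tin: Open steel tin of dowels, 52 mm in diameter, 53 mm high with the dowels, standing on the jig's bed at the parking end, in front of the rail; leave alone. Origin at the centre of its underside
- pencil: Flat green carpenter's pencil, 14 x 170 x 8 mm, lying along the robot-side edge of the jig's bed; leave alone. Origin at its underside
- glue_jar: White glue jar with a grey lid, 68 mm in diameter, 78 mm high, beyond the jig; leave alone. Origin at the centre of its underside
- mallet: Wooden mallet lying on the bench, about 295 x 120 x 62 mm; leave alone. Origin on the underside, in its handle
- try_square: Try square lying on the bench, stock 120 x 28 x 18 mm, blade 200 mm; leave alone. Origin under its stock
- cordless_drill: Dark grey cordless drill standing on its battery, 220 mm high, at the left of the bench; leave alone. Origin at the centre of its underside
Things that resemble listed ones, but are neither listed nor needed, are in the scene too. Leave any purple or turquoise look-alike of the blank alone.

How it is judged:
On the way, in this order (a step that is already met when the one before it is completed fails the run):
1. the blank lies home, flat on the bed, along the fence and butted against the end stop, and the fingers have let go of it (y of blank in the frame of jig between 0.0165 and 0.0225 m and x of blank in the frame of jig above -0.0065 m and angle between the y axis of blank and the y axis of jig, either way round below 0.035 rad and z of blank in the frame of jig below 0.022 m and contact force between the fingers and blank below 0.2 N), for 0.2 s.
2. the carriage sits in the red tag's notch with the fingers gripping it (y of carriage_pointer in the frame of tag_red between -0.002 and 0.002 m and contact force between the fingers and carriage above 4 N), for 0.3 s.
At the end, for the whole second after the job is handed in: Blank on the bed, end within 3.5 mm of the stop, side within 4 mm of the fence and 0.035 rad of parallel, not touched by the fingers; carriage pointer within 2 mm of the red tag's middle along the rail, at rest; fingers still grip the carriage (over 4 N) (all of step 1 and all of step 2 and linear speed of carriage below 0.01 m/s); the arm keeps its last pose, push and grip.
It fails at once if the blank is lifted or tipped off the bed (more than 6 mm, or 0.12 rad) (z of blank in the frame of jig above 0.024 m or angle between blank's own z axis and vertical above 0.12 rad).
It fails at once if one of the other things on the bench or jig is disturbed (moved more than 20 mm) (distance of any of bored_blank, dowel_tin, pencil, glue_jar, mallet, try_square, cordless_drill from where it was at the start of the episode above 0.02 m).
It also fails if it takes over 56 s, if anything falls off the work surface, if the arm or the gripper's body presses on something with over 40 N, if the wrist force passes 120 N, or if a joint passes its speed limit or range.

## Working session

There is one attempt and no reset: what is moved stays moved. The work goes in short steps, Python scripts to look and compute and a tool call to move; the robot and the scene stay as the last step left them, time stands still between calls to the robot, and variables do not carry over. Pictures are saved under pics/ and viewed, and the job is handed in when it is done.

Besides the shell and the picture viewer there is one more tool, called after ">>>" as name(argument=value, ...) on one line, values as JSON. play_rows: Moves the arm, as the interface text tells. Its arguments: {"type":"object","properties":{"motion":{"type":"array"},"grip_force":{"type":"number"}},"required":["motion"]}

```bash
ls; mkdir -p pics; python3 - <<'E'
from rig import arm
import cv2,json
s=arm.sense();print(s)
for n in("scene","side","wrist"):
    c=arm.get_calibration(n);print(n,c)
    im=arm.get_image(n);cv2.imwrite(f"pics/{n}0.png",im[:,:,::-1])
E
```

```text
pics
{'t': 0.0, 'joint_pos': array([ 1.19837677,  0.33288449, -0.06474027,  1.4609399 ,  0.02157014,
        1.34989057, -0.0885115 ]), 'dq': array([-0.00065531, -0.00211924, -0.0001274 , -0.00049983,  0.00218677,
        0.00033359, -0.00162337]), 'effort': array([ 2.17898509e-03, -6.23256469e+01,  2.60971847e-02, -3.89903784e+01,
       -6.13415474e-02,  3.97325575e-02,  1.51015265e-04]), 'eef_pos': array([ 0.21411239, -0.58680682,  0.2467468 ]), 'eef_rot': array([-3.14016448e+00,  2.34651512e-05,  3.49860540e-01]), 'force': array([-0.33530092, -0.08307392,  0.20822898]), 'wrist_torque': array([-0.01776966, -0.02530628,  0.02183308]), 'grip_width': 0.08712814207179728}
scene {'intrinsics': array([[492.55516035,   0.        , 318.13960398],
       [  0.        , 492.55516035, 203.58152076],
       [  0.        ,   0.        ,   1.        ]]), 'view': array([[ 0.88434578,  0.46661759, -0.01416247, -0.44354768],
       [-0.36170028,  0.70405247,  0.61113258,  0.16463585],
       [ 0.29513633, -0.53532994,  0.79140154, -1.87417137],
       [ 0.        ,  0.        ,  0.        ,  1.   
[... 168 characters left out ...]
  1.        ]]), 'view': array([[-0.98983676, -0.14164089, -0.01269073,  0.4944868 ],
       [ 0.06976552, -0.56142687,  0.82458028, -0.15096413],
       [-0.1239192 ,  0.81531449,  0.56560261, -1.24183096],
       [ 0.        ,  0.        ,  0.        ,  1.        ]])}
wrist {'intrinsics': array([[340.80384975,   0.        , 319.46037327],
       [  0.        , 340.80384975, 199.77516869],
       [  0.        ,   0.        ,   1.        ]]), 'view': array([[ 0.34196605, -0.93971145, -0.00126781, -0.62346502],
       [ 0.89766562,  0.3270638 , -0.29533999,  0.03562521],
       [ 0.27794902,  0.09985818,  0.95539138, -0.39201124],
       [ 0.        ,  0.        ,  0.        ,  1.        ]])}
```

View pics/scene0.png

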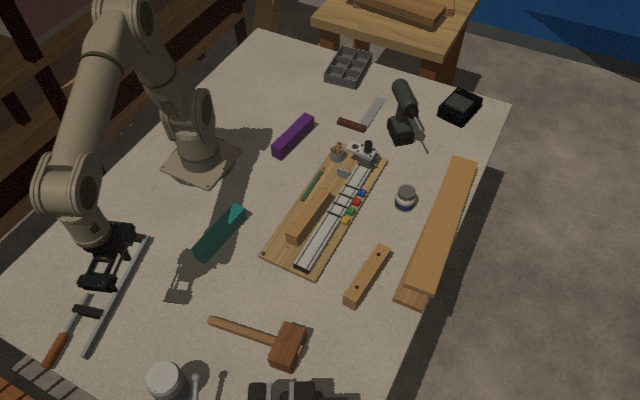

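View pics/side0.png

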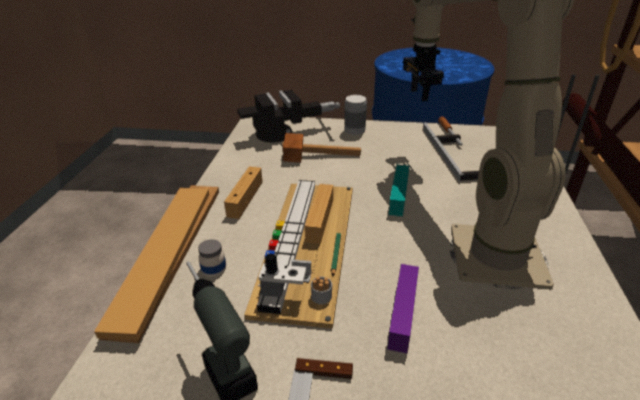

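View pics/wrist0.png

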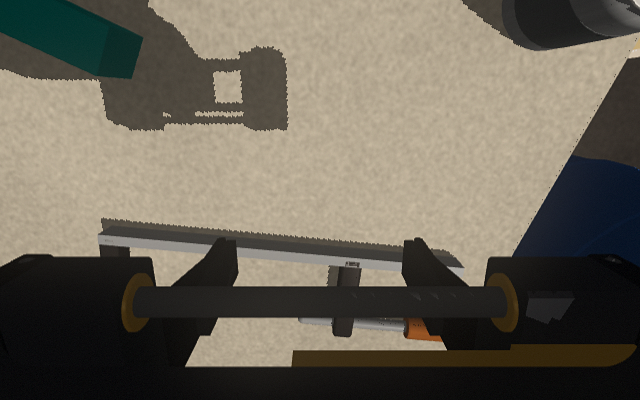

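The scene view shows the jig at about (325,215). On it are the pine blank at (310,215) and the carriage knob at (368,147), with the tags near (355,205). Look-alikes are the bored blank (367,275), the purple bar (293,135), the turquoise bar (220,233) and the plank (440,230). I pick the blank on the jig's bed and check it in close crops.

```bash
python3 - <<'E'
import cv2
a=cv2.imread("pics/scene0.png")[130:290,250:400]
cv2.imwrite("pics/sc_crop.png",cv2.resize(a,None,fx=3.7,fy=3.7,interpolation=cv2.INTER_CUBIC))
a=cv2.imread("pics/side0.png")[170:330,235:365]
cv2.imwrite("pics/sd_crop.png",cv2.resize(a,None,fx=3.7,fy=3.7,interpolation=cv2.INTER_CUBIC))
E
```

```text
(no output)
```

View pics/sc_crop.png

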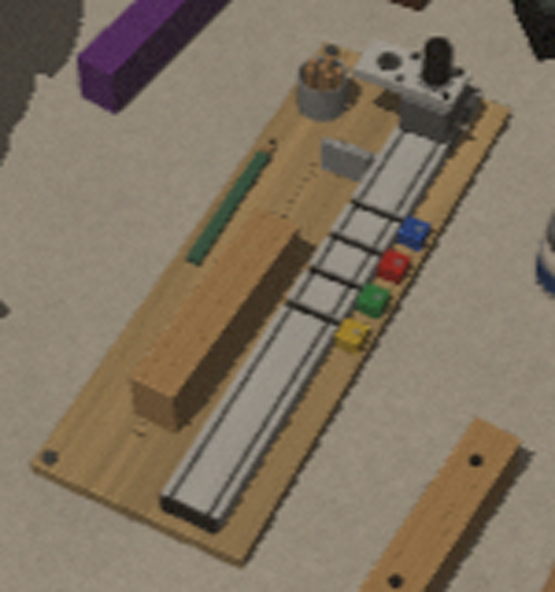

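View pics/sd_crop.png

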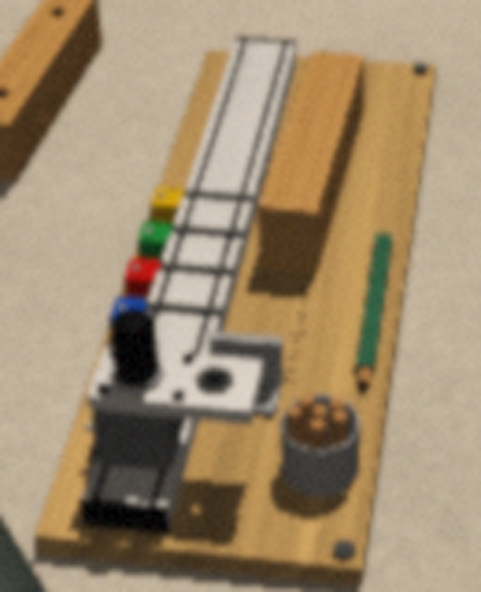

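```bash
cat > h.py <<'E'
import numpy as np, cv2
from rig import arm
def ray(cal,uv):
    K=cal["intrinsics"];V=cal["view"];R=V[:3,:3];t=V[:3,3]
    p=np.linalg.solve(K,np.array([uv[0],uv[1],1.]))
    d=R.T@np.array([p[0],-p[1],-p[2]]);return -R.T@t,d
def onz(cal,uv,z):
    o,d=ray(cal,uv);return o+d*(z-o[2])/d[2]
def proj(cal,P):
    c=cal["view"][:3,:3]@np.asarray(P)+cal["view"][:3,3];q=cal["intrinsics"]@np.array([c[0],-c[1],-c[2]]);return q[:2]/q[2]
E
python3 - <<'E'
from h import *
np.set_printoptions(precision=4,suppress=True)
S=arm.get_calibration("scene");D=arm.get_calibration("side")
sc=lambda u,v:(u/3.7-.5+.135+250,v/3.7+130-.365)
sd=lambda u,v:(u/3.7+235-.365,v/3.7+170-.365)
print("bed scene",[onz(S,sc(*p),.018)[:2] for p in((35,463),(243,560),(510,117))])
print("bed side",[onz(D,sd(*p),.018)[:2] for p in((435,65),(208,52),(38,542),(362,570))])
print("blank scene",[onz(S,sc(*p),.078)[:2] for p in((133,382),(178,402),(305,235),(262,214))])
print("blank side",[onz(D,sd(*p),.078)[:2] for p in((362,57),(310,55),(260,208),(320,212))])
print("tags",[onz(S,sc(*p),.036)[:2] for p in((415,228),(395,260),(374,293),(351,328))])
print("railend",[onz(S,sc(*p),.04)[:2] for p in((163,498),(215,522))])
print("knobtop",onz(S,sc(438,42),.146),onz(D,sd(135,318),.146))
E
```

```text
bed scene [array([ 0.4261, -0.2655]), array([ 0.6324, -0.2663]), array([0.6351, 0.3006])]
bed side [array([ 0.4247, -0.2659]), array([ 0.6319, -0.2624]), array([0.6276, 0.3172]), array([0.4228, 0.3126])]
blank scene [array([ 0.4835, -0.1858]), array([ 0.5281, -0.1861]), array([0.5419, 0.027 ]), array([0.4953, 0.0311])]
blank side [array([ 0.4807, -0.1777]), array([ 0.5245, -0.1755]), array([0.5313, 0.0373]), array([0.4866, 0.0365])]
tags [array([0.6156, 0.1125]), array([0.6151, 0.069 ]), array([0.6143, 0.0252]), array([ 0.6129, -0.0203])]
railend [array([ 0.5505, -0.2557]), array([ 0.6007, -0.2558])]
knobtop [0.5722 0.2439 0.146 ] [0.5729 0.243  0.146 ]
```

```bash
cat >> h.py <<'E'
def plan(target,yawT,n,open_=100,start=None):
    s=arm.sense();p=np.array(s["eef_pos"]);yaw=s["eef_rot"][2]
    d=(np.array(target)-p)/n;dy=(yawT-yaw)/n
    out=[]
    for i in range(n):
        a=yaw+i*dy;X=np.array([np.cos(a),np.sin(a),0]);Y=np.array([np.sin(a),-np.cos(a),0])
        out.append([open_,round(X@d,4),round(Y@d,4),round(-d[2],4),round(-np.degrees(dy),2)])
    for r in out:print(r)
E
python3 - <<'E'
from h import *
plan([.507,-.09,.247],np.pi/2,13)
E
```

```text
[100, np.float64(0.0343), np.float64(-0.0282), np.float64(-0.0), np.float64(-5.38)]
[100, np.float64(0.0368), np.float64(-0.0248), np.float64(-0.0), np.float64(-5.38)]
[100, np.float64(0.0389), np.float64(-0.0213), np.float64(-0.0), np.float64(-5.38)]
[100, np.float64(0.0408), np.float64(-0.0175), np.float64(-0.0), np.float64(-5.38)]
[100, np.float64(0.0422), np.float64(-0.0136), np.float64(-0.0), np.float64(-5.38)]
[100, np.float64(0.0433), np.float64(-0.0096), np.float64(-0.0), np.float64(-5.38)]
[100, np.float64(0.044), np.float64(-0.0055), np.float64(-0.0), np.float64(-5.38)]
[100, np.float64(0.0443), np.float64(-0.0014), np.float64(-0.0), np.float64(-5.38)]
[100, np.float64(0.0443), np.float64(0.0028), np.float64(-0.0), np.float64(-5.38)]
[100, np.float64(0.0438), np.float64(0.0069), np.float64(-0.0), np.float64(-5.38)]
[100, np.float64(0.043), np.float64(0.011), np.float64(-0.0), np.float64(-5.38)]
[100, np.float64(0.0418), np.float64(0.015), np.float64(-0.0), np.float64(-5.38)]
[100, np.float64(0.0402), np.float64(0.0188), np.float64(-0.0), np.float64(-5.38)]
```

>>> play_rows(motion=[100, 0.034, -0.028, 0, -5.4, 100, 0.037, -0.025, 0, -5.4, 100, 0.039, -0.021, 0, -5.4, 100, 0.041, -0.0175, 0, -5.4, 100, 0.042, -0.0135, 0, -5.4])

```text
t: 0.65
eef_pos: [0.3277, -0.3946, 0.2474]
eef_rot: [-3.142, 0.0, 0.825]
force: [0.2, -0.4, 0.0]
grip_width: 0.0872
```

>>> play_rows(motion=[100, 0.043, -0.0095, 0, -5.4, 100, 0.044, -0.0055, 0, -5.4, 100, 0.044, -0.0015, 0, -5.4, 100, 0.044, 0.003, 0, -5.4, 100, 0.044, 0.007, 0, -5.4])

```text
t: 1.15
eef_pos: [0.4395, -0.2041, 0.2476]
eef_rot: [3.141, 0.0, 1.296]
force: [1.1, -1.3, -0.0]
grip_width: 0.0871
```

>>> play_rows(motion=[100, 0.043, 0.011, 0, -5.4, 100, 0.042, 0.015, 0, -5.4, 100, 0.04, 0.019, 0, -5.4, 100, 0, 0, 0, 0])

```text
t: 1.55
eef_pos: [0.5084, -0.0843, 0.2476]
eef_rot: [3.14, -0.003, 1.587]
force: [-0.1, -0.5, -0.8]
grip_width: 0.0866
```

```bash
python3 - <<'E'
from h import *
s=arm.sense();print(s["t"],s["eef_pos"],s["eef_rot"],s["joint_pos"],s["force"])
c=arm.get_calibration("wrist");print(-c["view"][:3,:3].T@c["view"][:3,3])
cv2.imwrite("pics/wrist1.png",arm.get_image("wrist")[:,:,::-1])
import pickle;pickle.dump(c,open("w1.pkl","wb"))
E
```

```text
1.55 [ 0.50835777 -0.08427628  0.24762695] [ 3.14042433e+00 -2.53419281e-03  1.58689184e+00] [ 0.64558552  0.1359617  -0.61352525  1.72094757  0.07819678  1.30898208
  0.032313  ] [-0.12795714 -0.48610469 -0.77969998]
[ 0.50635604 -0.00244447  0.38525125]
```

View pics/wrist1.png

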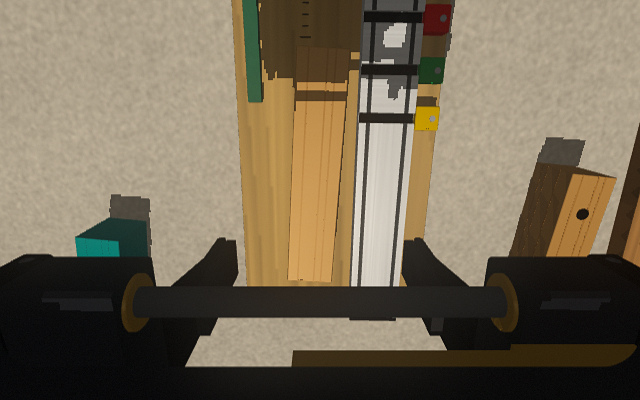

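```bash
python3 - <<'E'
import cv2
a=cv2.imread("pics/wrist1.png")[0:300,230:460]
cv2.imwrite("pics/w1c.png",cv2.resize(a,None,fx=2,fy=2,interpolation=cv2.INTER_CUBIC))
E
```

```text
(no output)
```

View pics/w1c.png

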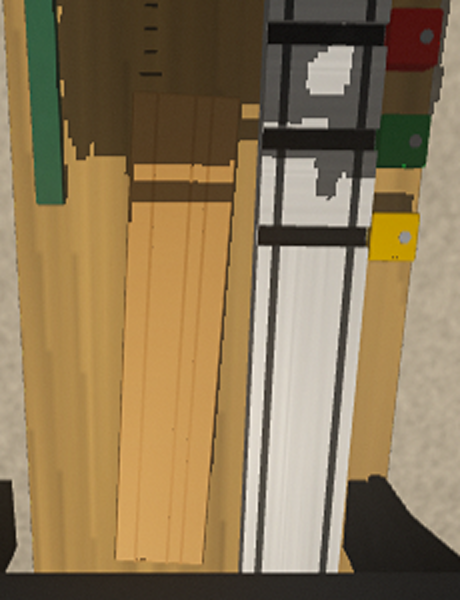

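The crop shows the blank's top corners at about (297,47), (350,48), (331,281) and (288,279). The rail's fence edge runs from (359,118) to (351,280). The yellow, green and red notches are at rows 118, 69 and 17.

```bash
python3 - <<'E'
from h import *
import pickle
np.set_printoptions(precision=4,suppress=True)
c=pickle.load(open("w1.pkl","rb"))
f=lambda u,v:(u/2+230-.25,v/2-.25)
q=[onz(c,f(*p),.078)[:2] for p in((135,94),(240,97),(203,562),(116,558))]
print("blank",q,"ctr",np.mean(q,0)); 
L=q[0]-q[3];R=q[1]-q[2];print("skew",[np.arctan2(-v[0],v[1]) for v in(L,R)],[np.hypot(*v) for v in (L,R,q[0]-q[1],q[2]-q[3])])
print("fence",[onz(c,f(*p),.04)[:2] for p in((268,34),(263,139),(258,236),(243,560))])
print("notchmid",[onz(c,f(*p),.04)[:2] for p in((318,34),(316,139),(312,236))])
print("back",[onz(c,f(*p),.04)[:2] for p in((370,236),(388,34))])
print("tags",[onz(c,f(*p),.036)[:2] for p in((420,34),(406,136),(396,232))])
E
```

```text
blank [array([0.4878, 0.0358]), array([0.5314, 0.0353]), array([ 0.5215, -0.1826]), array([ 0.4773, -0.1809])] ctr [ 0.5045 -0.0731]
skew [np.float64(-0.04829506113080425), np.float64(-0.04508195168618528)] [np.float64(0.2169147159611231), np.float64(0.218062946702252), np.float64(0.04356191650726871), np.float64(0.04423468566242744)]
fence [array([0.5461, 0.0665]), array([0.5461, 0.0218]), array([ 0.5459, -0.023 ]), array([ 0.5462, -0.2032])]
notchmid [array([0.5688, 0.0669]), array([0.5712, 0.0222]), array([ 0.5726, -0.0226])]
back [array([ 0.6012, -0.0222]), array([0.6007, 0.0674])]
tags [array([0.6165, 0.0684]), array([0.615 , 0.0245]), array([ 0.6151, -0.0203])]
```

>>> play_rows(motion=[100, 0.011, -0.004, 0.03, 3.6, 100, 0, 0, 0.04, 0, 100, 0, 0, 0.04, 0, 100, 0, 0, 0.04, 0, 100, 0, 0, 0.012, 0])

```text
t: 2.1
eef_pos: [0.4995, -0.0807, 0.0819]
eef_rot: [-3.136, -0.0, 1.51]
force: [-0.9, -0.4, 0.0]
grip_width: 0.0868
```

>>> play_rows(motion=[100, 0, 0, 0.01, 0, 100, 0, 0, 0, 0, 100, 0, 0, 0, 0])

```text
t: 2.4
eef_pos: [0.5034, -0.0801, 0.077]
eef_rot: [3.14, 0.001, 1.512]
force: [0.0, 0.5, -0.3]
grip_width: 0.0865
```

```bash
python3 - <<'E'
from h import *
s=arm.sense();print(s["t"],s["eef_pos"],s["eef_rot"],s["force"])
cv2.imwrite("pics/wrist2.png",arm.get_image("wrist")[:,:,::-1])
a=arm.get_image("side")[150:330,215:395,::-1]
cv2.imwrite("pics/sd2.png",cv2.resize(a,None,fx=3,fy=3,interpolation=cv2.INTER_CUBIC))
E
```

```text
2.4 [ 0.50336117 -0.08013246  0.07703653] [3.13951865e+00 5.21076052e-04 1.51181467e+00] [ 0.04990625  0.46294716 -0.32614344]
```

View pics/wrist2.png

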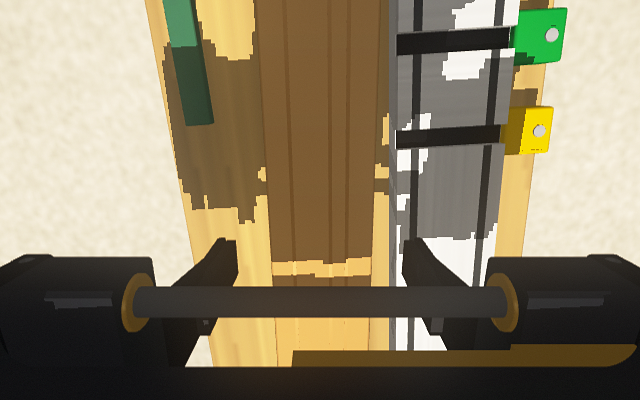

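View pics/sd2.png

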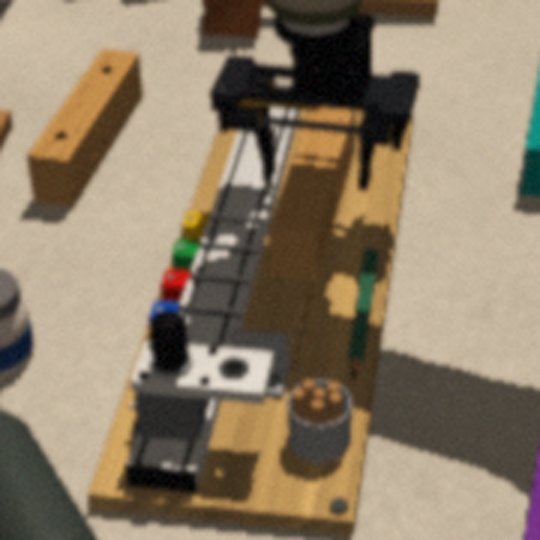

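Fingers straddle the blank (side view: jaws either side, over the rail). Gripping lightly.

>>> play_rows(motion=[40, 0, 0, 0, 0, 40, 0, 0, 0, 0, 40, 0, 0, 0, 0, 40, 0, 0, 0, 0, 40, 0, 0, 0, 0], grip_force=15)

```text
t: 3.0
eef_pos: [0.5024, -0.0798, 0.0756]
eef_rot: [3.142, 0.0, 1.512]
force: [0.2, -0.3, 0.3]
grip_width: 0.0549
```

```bash
python3 - <<'E'
from h import *
s=arm.sense();print(s["t"],s["eef_pos"],s["eef_rot"],s["force"],s["grip_width"])
E
```

```text
3.0 [ 0.50240348 -0.0798099   0.07557635] [3.14154649e+00 7.71567937e-05 1.51220664e+00] [ 0.15424782 -0.28059054  0.2675954 ] 0.05493992113246771
```

>>> play_rows(motion=[30, 0, 0, 0, 0, 30, 0, 0, 0, 0, 30, 0, 0, 0, 0, 30, 0, 0, 0, 0], grip_force=15)

```text
t: 3.4
eef_pos: [0.5028, -0.0798, 0.0758]
eef_rot: [3.141, 0.0, 1.512]
force: [2.5, 0.2, 0.5]
grip_width: 0.0446
```

>>> play_rows(motion=[30, 0, 0, 0, -3.4, 30, 0.01, 0.004, 0, 0, 30, 0.02, 0.004, 0, 0, 30, 0.02, 0.004, 0, 0, 30, 0, 0, 0, 0])

```text
t: 3.9
eef_pos: [0.5144, -0.0266, 0.0756]
eef_rot: [-3.142, -0.002, 1.575]
force: [-0.3, 5.1, 3.1]
grip_width: 0.0449
```

>>> play_rows(motion=[30, 0.01, 0.003, 0, 0, 30, 0.01, 0.002, 0, 0, 30, 0.01, 0, 0, 0, 30, 0, 0, 0, 0, 30, 0, 0, 0, 0])

```text
t: 4.4
eef_pos: [0.5192, 0.0007, 0.0756]
eef_rot: [-3.141, -0.001, 1.572]
force: [0.1, 3.8, 2.8]
grip_width: 0.0452
```

```bash
python3 - <<'E'
from h import *
s=arm.sense();print(s["t"],s["eef_pos"],s["eef_rot"],s["force"],s["wrist_torque"],s["grip_width"])
cv2.imwrite("pics/wrist3.png",arm.get_image("wrist")[:,:,::-1])
E
```

```text
4.4 [0.51921546 0.00068707 0.07556819] [-3.14145221e+00 -1.02621333e-03  1.57194222e+00] [0.1130539  3.83298139 2.7761857 ] [ 0.87254244  0.02851938 -0.10958077] 0.04524282807538629
```

View pics/wrist3.png

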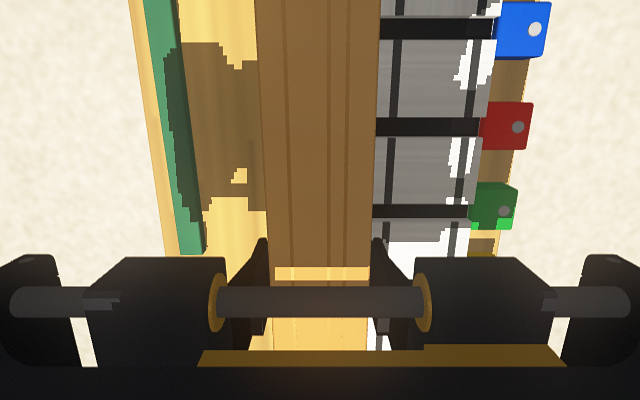

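>>> play_rows(motion=[30, 0.005, 0.001, 0, 0, 30, 0.005, 0.001, 0, 0, 30, 0.005, 0.001, 0, 0, 30, 0, 0, 0, 0])

```text
t: 4.85
eef_pos: [0.5224, 0.0139, 0.0755]
eef_rot: [-3.141, 0.001, 1.571]
force: [-0.6, -2.9, 4.2]
grip_width: 0.045
```

>>> play_rows(motion=[30, 0, 0.001, 0, 0, 30, 0, 0.001, 0, 0, 30, 0, 0, 0, 0])

```text
t: 5.15
eef_pos: [0.5226, 0.0139, 0.0756]
eef_rot: [-3.137, 0.002, 1.571]
force: [-11.3, -3.7, 16.0]
grip_width: 0.045
```

>>> play_rows(motion=[30, 0, -0.0007, -0.0003, 0, 30, 0.006, 0, 0, 0, 30, 0.006, 0, 0, 0, 30, 0.004, 0, 0, 0, 30, 0, 0, 0, 0])

```text
t: 5.65
eef_pos: [0.5232, 0.0318, 0.0756]
eef_rot: [-3.141, -0.0, 1.572]
force: [-1.2, -1.6, 1.2]
grip_width: 0.0451
```

>>> play_rows(motion=[30, 0.002, 0, 0, 0, 30, 0.002, 0, 0, 0, 30, 0, 0, 0, 0])

```text
t: 5.95
eef_pos: [0.5233, 0.0354, 0.0756]
eef_rot: [-3.141, -0.0, 1.572]
force: [-2.0, -2.3, -0.3]
grip_width: 0.0447
```

>>> play_rows(motion=[30, 0.001, 0, 0, 0, 30, 0.001, 0, 0, 0, 30, 0, 0, 0, 0])

```text
t: 6.25
eef_pos: [0.5233, 0.0361, 0.0756]
eef_rot: [-3.141, 0.001, 1.571]
force: [-2.1, -7.1, 0.2]
grip_width: 0.0452
```

>>> play_rows(motion=[30, 0.001, 0, 0, 0, 30, 0.001, 0, 0, 0, 30, 0, 0, 0, 0])

```text
t: 6.55
eef_pos: [0.5233, 0.0362, 0.0756]
eef_rot: [-3.14, 0.004, 1.569]
force: [-2.8, -13.6, 0.8]
grip_width: 0.0448
```

The end butts against the stop: y stalled at 0.036 and Fy rose to −13.6 N. I press lightly on the fence, relax and open.

>>> play_rows(motion=[30, 0, 0.0006, 0, 0, 30, 0, 0, 0, 0, 30, -0.002, 0, 0, 0, 30, 0, 0, 0, 0])

```text
t: 6.95
eef_pos: [0.5234, 0.0361, 0.0756]
eef_rot: [-3.14, 0.001, 1.571]
force: [-5.6, -8.0, 2.7]
grip_width: 0.045
```

```bash
python3 - <<'E'
from h import *
s=arm.sense();print(s["t"],s["eef_pos"],s["eef_rot"],s["force"],s["wrist_torque"],s["grip_width"])
cv2.imwrite("pics/wrist4.png",arm.get_image("wrist")[:,:,::-1])
a=arm.get_image("side")[150:330,215:395,::-1]
cv2.imwrite("pics/sd4.png",cv2.resize(a,None,fx=3,fy=3,interpolation=cv2.INTER_CUBIC))
E
```

```text
6.95 [0.52336849 0.03612958 0.07556575] [-3.13962326e+00  1.44843630e-03  1.57086565e+00] [-5.59180444 -8.03763748  2.69185936] [-1.49856586  1.17303389  0.02751182] 0.044959053659374665
```

View pics/wrist4.png

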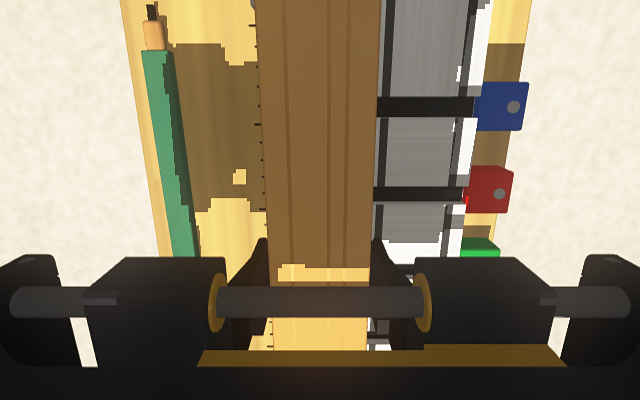

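View pics/sd4.png

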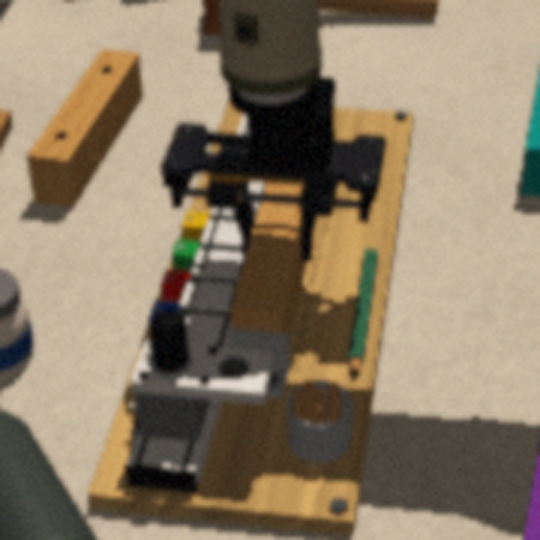

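>>> play_rows(motion=[60, 0, 0, 0, 0, 70, 0, 0, 0, 0, 80, 0, 0, 0, 0, 100, 0, 0, 0, 0, 100, 0, 0, 0, 0])

```text
t: 7.55
eef_pos: [0.5244, 0.0374, 0.076]
eef_rot: [3.141, -0.0, 1.572]
force: [0.5, -0.6, -0.5]
grip_width: 0.0762
```

>>> play_rows(motion=[100, 0, 0, 0, 0, 100, 0, 0, -0.02, 0, 100, 0, 0, -0.04, 0, 100, 0, 0, -0.04, 0, 100, 0, 0, -0.04, 0])

```text
t: 8.05
eef_pos: [0.5239, 0.0374, 0.2174]
eef_rot: [-3.142, -0.0, 1.572]
force: [1.1, 0.2, -0.3]
grip_width: 0.0871
```

```bash
python3 - <<'E'
from h import *
s=arm.sense();print(s["t"],s["eef_pos"],s["eef_rot"],s["force"],s["wrist_torque"],s["grip_width"])
import pickle
c=arm.get_calibration("wrist");pickle.dump(c,open("w5.pkl","wb"))
cv2.imwrite("pics/wrist5.png",arm.get_image("wrist")[:,:,::-1])
a=arm.get_image("side")[150:330,215:395,::-1]
cv2.imwrite("pics/sd5.png",cv2.resize(a,None,fx=3,fy=3,interpolation=cv2.INTER_CUBIC))
E
```

```text
8.05 [0.52394555 0.03735917 0.21741572] [-3.14158178e+00 -5.66895056e-05  1.57182210e+00] [ 1.13493432  0.22490627 -0.25202502] [-0.04103146 -0.1488765   0.01157799] 0.0870580499513386
```

View pics/wrist5.png

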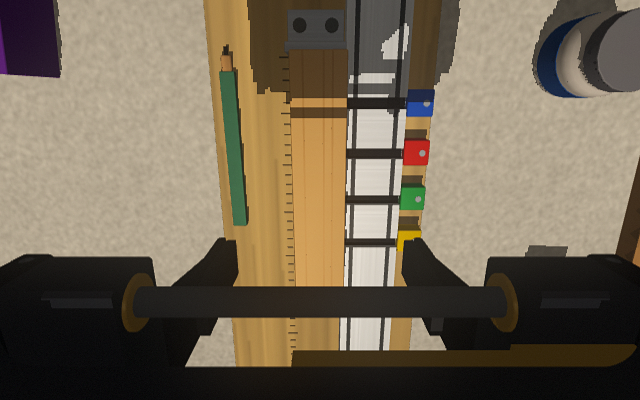

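View pics/sd5.png

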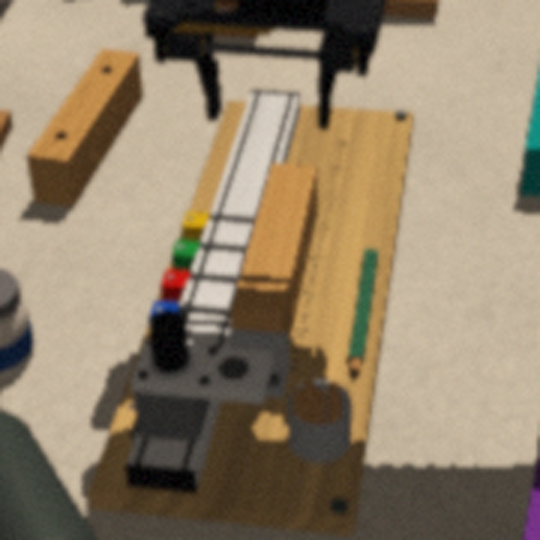

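```bash
python3 - <<'E'
import cv2
a=cv2.imread("pics/wrist5.png")[0:260,260:450]
cv2.imwrite("pics/w5c.png",cv2.resize(a,None,fx=2.3,fy=2.3,interpolation=cv2.INTER_CUBIC))
E
```

```text
(no output)
```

View pics/w5c.png

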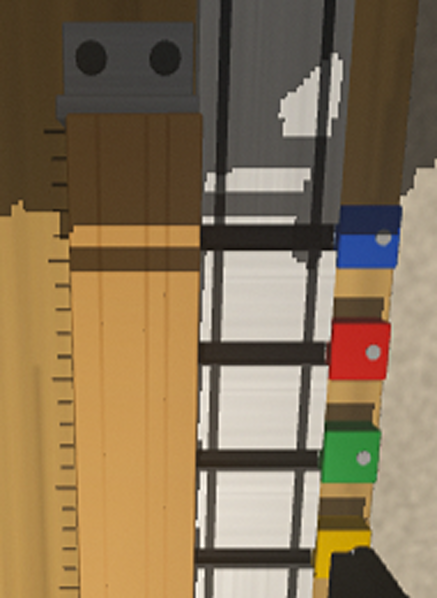

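```bash
python3 - <<'E'
from h import *
import pickle
np.set_printoptions(precision=4,suppress=True)
c=pickle.load(open("w5.pkl","rb"))
f=lambda u,v:(u/2.3+260-.28,v/2.3-.28)
print("blank R",[onz(c,f(*p),.078)[:2] for p in((202,113),(199,300),(196,595))],"L",[onz(c,f(*p),.078)[:2] for p in((67,113),(79,595))])
print("stop top front edge",onz(c,f(130,113),.078))
print("fence top",[onz(c,f(*p),.04)[:2] for p in((201,237),(198,353),(196,459),(193,557))])
print("rail back notch",[onz(c,f(*p),.04)[:2] for p in((337,237),(330,353),(322,459))])
print("tag tops c",[onz(c,f(*p),.036)[:2] for p in((369,250),(360,350),(350,455))])
s=arm.sense();print(s["eef_pos"])
E
```

```text
blank R [array([0.5444, 0.1521]), array([0.5448, 0.0923]), array([ 0.5463, -0.0211])] L [array([0.5005, 0.1521]), array([ 0.5006, -0.0211])]
stop top front edge [0.521  0.1521 0.078 ]
fence top [array([0.548 , 0.1125]), array([0.5478, 0.0675]), array([0.548 , 0.0227]), array([ 0.5477, -0.0221])]
rail back notch [array([0.6005, 0.1125]), array([0.6011, 0.0675]), array([0.601 , 0.0227])]
tag tops c [array([0.6144, 0.1075]), array([0.6142, 0.068 ]), array([0.6137, 0.0233])]
[0.5267 0.0379 0.2213]
```

>>> play_rows(motion=[100, 0.04, 0.017, -0.01, 0, 100, 0.04, 0.017, 0, 0, 100, 0.03, 0.013, 0, 0, 100, 0, 0, 0, 0])

```text
t: 8.55
eef_pos: [0.5709, 0.1525, 0.225]
eef_rot: [-3.141, -0.003, 1.578]
force: [-0.3, 0.8, -1.3]
grip_width: 0.0871
```

```bash
python3 - <<'E'
from h import *
s=arm.sense();print(s["t"],s["eef_pos"],s["eef_rot"])
import pickle
c=arm.get_calibration("wrist");pickle.dump(c,open("w6.pkl","wb"))
cv2.imwrite("pics/wrist6.png",arm.get_image("wrist")[:,:,::-1])
E
```

```text
8.55 [0.57094527 0.15250098 0.22504681] [-3.14081189e+00 -2.99818921e-03  1.57752530e+00]
```

View pics/wrist6.png

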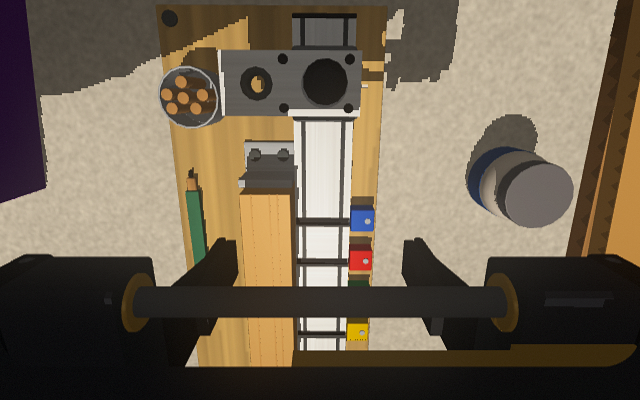

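```bash
python3 - <<'E'
from h import *
import pickle
np.set_printoptions(precision=4,suppress=True)
c=pickle.load(open("w6.pkl","rb"))
print("knob",onz(c,(324.5,81),.146),onz(c,(302,81),.146),onz(c,(348,81),.146))
S=arm.get_calibration("scene");print("drill foot",onz(S,(402,140),.03),"top",onz(S,(402,88),.21),onz(S,(428,150),.1))
D=arm.get_calibration("side");print(onz(D,(228,370),.03),onz(D,(205,290),.2))
E
```

```text
knob [0.5728 0.2427 0.146 ] [0.5593 0.2426 0.146 ] [0.5869 0.2427 0.146 ]
drill foot [0.6448 0.4166 0.03  ] top [0.5935 0.4864 0.21  ] [0.7644 0.3429 0.1   ]
[0.6188 0.469  0.03  ] [0.6592 0.4162 0.2   ]
```

>>> play_rows(motion=[100, 0.045, 0.001, 0, 0.4, 100, 0.044, 0.001, 0, 0, 100, 0, 0, 0.03, 0, 100, 0, 0, 0.03, 0, 100, 0, 0, 0.02, 0])

```text
t: 9.1
eef_pos: [0.5727, 0.2346, 0.1432]
eef_rot: [-3.14, 0.002, 1.564]
force: [-0.4, 0.4, -0.0]
grip_width: 0.087
```

>>> play_rows(motion=[100, 0, 0, 0, 0, 100, 0, 0, 0, 0])

```text
t: 9.3
eef_pos: [0.5736, 0.2354, 0.1462]
eef_rot: [-3.141, 0.0, 1.564]
force: [0.6, 0.8, 0.1]
grip_width: 0.087
```

>>> play_rows(motion=[100, 0.007, -0.0005, 0.008, -0.3, 100, 0, 0, 0.009, 0, 100, 0, 0, 0, 0, 100, 0, 0, 0, 0])

```text
t: 9.7
eef_pos: [0.5728, 0.2432, 0.1288]
eef_rot: [-3.141, 0.0, 1.57]
force: [0.1, 0.6, 1.2]
grip_width: 0.0869
```

>>> play_rows(motion=[20, 0, 0, 0, 0, 20, 0, 0, 0, 0, 20, 0, 0, 0, 0, 20, 0, 0, 0, 0, 20, 0, 0, 0, 0], grip_force=30)

```text
t: 10.2
eef_pos: [0.573, 0.2433, 0.1289]
eef_rot: [3.141, 0.0, 1.57]
force: [-0.2, -0.1, -1.0]
grip_width: 0.0549
```

>>> play_rows(motion=[20, 0, 0, 0, 0, 20, 0, 0, 0, 0, 20, 0, 0, 0, 0, 20, 0, 0, 0, 0, 20, 0, 0, 0, 0])

```text
t: 10.7
eef_pos: [0.5736, 0.2431, 0.1289]
eef_rot: [3.14, -0.0, 1.569]
force: [5.2, 0.8, -2.2]
grip_width: 0.0272
```

>>> play_rows(motion=[20, 0, 0, 0, 0, 20, 0, 0, 0, 0, 20, 0, 0, 0, 0])

```text
t: 11.0
eef_pos: [0.5736, 0.2431, 0.1289]
eef_rot: [3.14, -0.0, 1.569]
force: [6.3, 1.4, -2.9]
grip_width: 0.0273
```

```bash
python3 - <<'E'
from h import *
s=arm.sense();print(s["t"],s["eef_pos"],s["eef_rot"],s["force"],s["wrist_torque"],s["grip_width"])
a=arm.get_image("side")[150:330,215:395,::-1]
cv2.imwrite("pics/sd7.png",cv2.resize(a,None,fx=3,fy=3,interpolation=cv2.INTER_CUBIC))
E
```

```text
11.0 [0.57356835 0.24312125 0.12887067] [ 3.14041488e+00 -2.68269577e-04  1.56938886e+00] [ 6.34562498  1.42524911 -2.91167275] [ 0.19354901 -1.1160688   0.02509795] 0.0273023408644658
```

View pics/sd7.png

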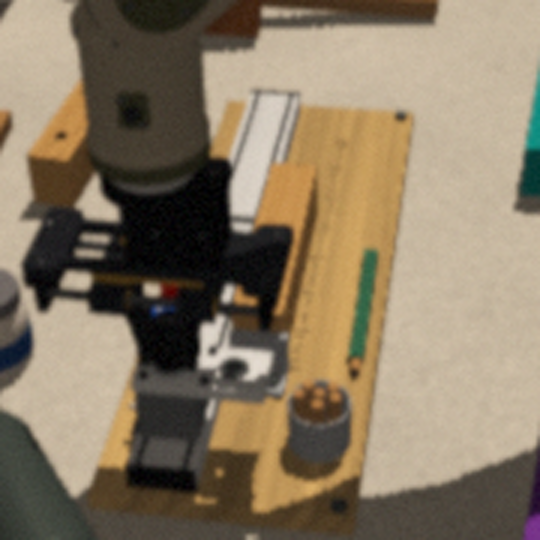

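>>> play_rows(motion=[20, -0.01, 0.0005, 0, 0, 20, -0.02, 0, 0, 0, 20, -0.02, 0, 0, 0, 20, -0.02, 0, 0, 0, 20, -0.01, 0, 0, 0])

```text
t: 11.55
eef_pos: [0.5736, 0.162, 0.1289]
eef_rot: [3.141, -0.0, 1.569]
force: [5.1, 2.1, -5.1]
grip_width: 0.0275
```

>>> play_rows(motion=[20, -0.015, 0, 0, 0, 20, -0.015, 0, 0, 0, 20, 0, 0, 0, 0])

```text
t: 11.85
eef_pos: [0.5737, 0.1312, 0.1289]
eef_rot: [3.141, 0.001, 1.567]
force: [4.4, -1.7, -3.1]
grip_width: 0.027
```

>>> play_rows(motion=[20, -0.008, 0, 0, 0, 20, -0.005, 0, 0, 0, 20, -0.004, 0, 0, 0, 20, -0.002, 0, 0, 0, 20, 0, 0, 0, 0])

```text
t: 12.35
eef_pos: [0.5737, 0.1142, 0.1288]
eef_rot: [3.141, 0.001, 1.57]
force: [5.9, -2.3, -3.4]
grip_width: 0.0272
```

>>> play_rows(motion=[20, -0.003, 0, 0, 0, 20, -0.003, 0, 0, 0, 20, 0, 0, 0, 0])

```text
t: 12.65
eef_pos: [0.5736, 0.1098, 0.1289]
eef_rot: [3.14, -0.001, 1.571]
force: [6.9, 1.7, -4.9]
grip_width: 0.0275
```

>>> play_rows(motion=[20, -0.004, 0, 0, 0, 20, -0.004, 0, 0, 0, 20, 0, 0, 0, 0])

```text
t: 12.95
eef_pos: [0.5737, 0.1009, 0.1289]
eef_rot: [3.141, -0.0, 1.57]
force: [5.0, -0.4, -3.5]
grip_width: 0.0273
```

>>> play_rows(motion=[20, -0.01, 0, 0, 0, 20, -0.01, 0, 0, 0, 20, -0.008, 0, 0, 0, 20, 0, 0, 0, 0])

```text
t: 13.35
eef_pos: [0.5737, 0.0718, 0.1289]
eef_rot: [3.141, 0.001, 1.569]
force: [5.1, -2.9, -3.7]
grip_width: 0.027
```

>>> play_rows(motion=[20, -0.002, 0, 0, 0, 20, -0.002, 0, 0, 0, 20, 0, 0, 0, 0])

```text
t: 13.65
eef_pos: [0.5737, 0.0686, 0.1288]
eef_rot: [3.141, 0.0, 1.57]
force: [5.8, -2.9, -4.1]
grip_width: 0.0271
```

```bash
python3 - <<'E'
from h import *
s=arm.sense();print(s["t"],s["eef_pos"],s["eef_rot"],s["force"],s["wrist_torque"],s["grip_width"])
E
```

```text
13.65 [0.57369631 0.06857283 0.12884226] [3.14061321e+00 3.00514419e-04 1.56993466e+00] [ 5.77465264 -2.90587464 -4.1488934 ] [-0.44646397 -1.22324809  0.05690622] 0.027094729109729696
```

>>> play_rows(motion=[20, -0.001, 0, 0, 0, 20, 0, 0, 0, 0, 20, 0, 0, 0, 0])

```text
t: 13.95
eef_pos: [0.5737, 0.0682, 0.1289]
eef_rot: [3.14, -0.0, 1.57]
force: [6.1, -0.4, -4.1]
grip_width: 0.0275
```

>>> play_rows(motion=[20, -0.001, 0, 0, 0, 20, 0, 0, 0, 0, 20, 0, 0, 0, 0])

```text
t: 14.25
eef_pos: [0.5737, 0.0679, 0.1288]
eef_rot: [3.14, -0.001, 1.571]
force: [6.5, 1.1, -5.5]
grip_width: 0.0272
```

```bash
python3 - <<'E'
from h import *
s=arm.sense();print(s["t"],s["eef_pos"],s["force"],s["grip_width"])
cv2.imwrite("pics/wrist8.png",arm.get_image("wrist")[:,:,::-1])
a=arm.get_image("side")[170:290,235:355,::-1]
cv2.imwrite("pics/sd8.png",cv2.resize(a,None,fx=5,fy=5,interpolation=cv2.INTER_CUBIC))
a=arm.get_image("scene")[130:290,250:400,::-1]
cv2.imwrite("pics/sc8.png",cv2.resize(a,None,fx=3.7,fy=3.7,interpolation=cv2.INTER_CUBIC))
E
```

```text
14.25 [0.57368654 0.06787886 0.1288473 ] [ 6.53350718  1.10157913 -5.51159329] 0.027169640102149593
```

View pics/wrist8.png

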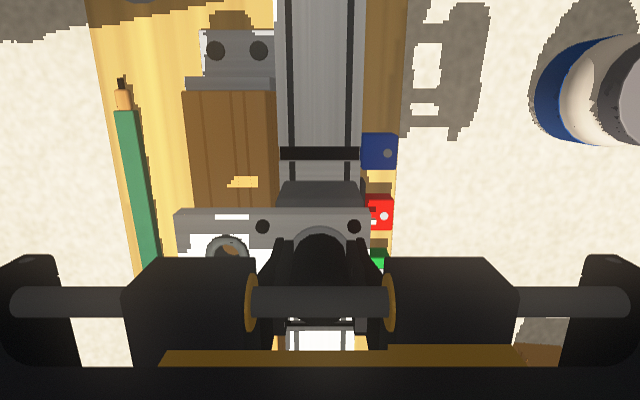

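View pics/sc8.png

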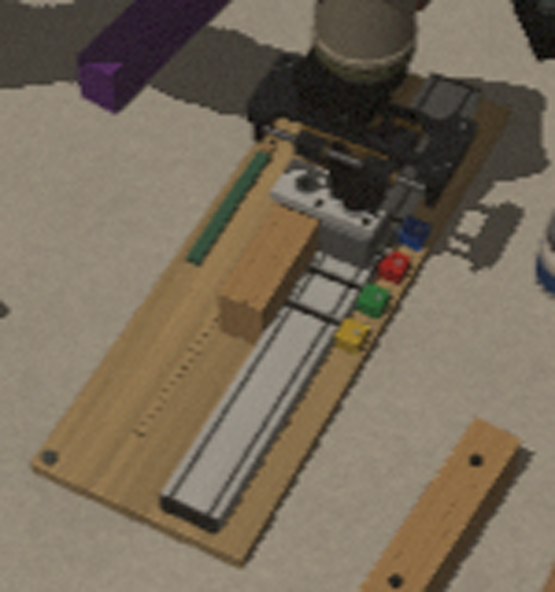

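View pics/sd8.png

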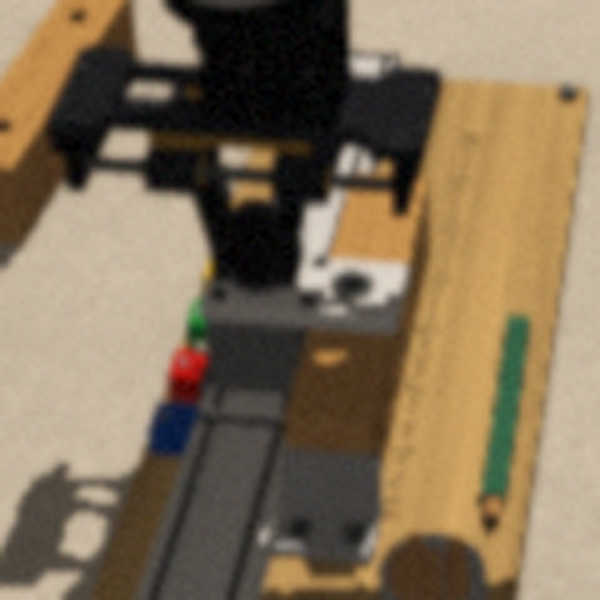

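```bash
python3 - <<'E'
import cv2
a=cv2.imread("pics/wrist8.png")[60:280,160:410]
cv2.imwrite("pics/w8c.png",cv2.resize(a,None,fx=2.6,fy=2.6,interpolation=cv2.INTER_CUBIC))
E
```

```text
(no output)
```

View pics/w8c.png

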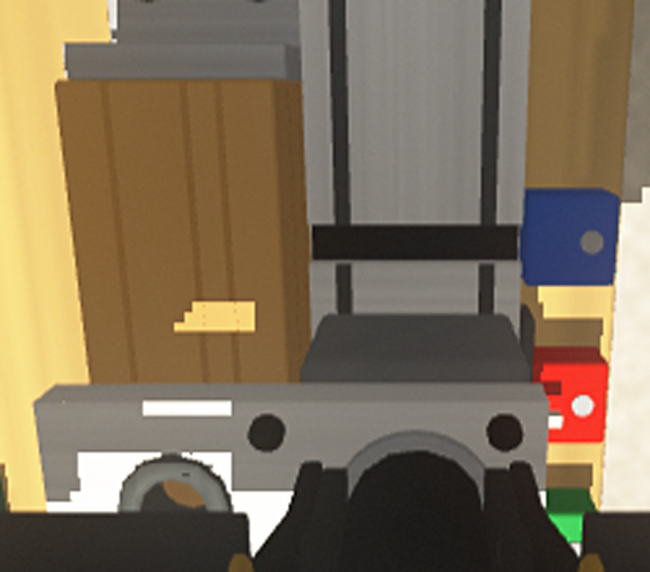

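```bash
python3 - <<'E'
from h import *
c=arm.get_calibration("wrist")
f=lambda u,v:(u/2.6+160-.3,v/2.6+60-.3)
print("tag hole",onz(c,f(583,405),.036),onz(c,f(571,350),.036),onz(c,f(571,441),.018))
for z in(.038,.042,.046,.05):print(z,onz(c,f(556,422),z))
s=arm.sense();print(s["t"],s["eef_pos"],s["force"],s["dq"].max())
E
```

```text
tag hole [0.61955196 0.06711863 0.036     ] [0.61542967 0.08293132 0.036     ] [0.62020869 0.04913365 0.018     ]
0.038 [0.61198651 0.06287818 0.038     ]
0.042 [0.61130309 0.06440282 0.042     ]
0.046 [0.61061968 0.06592747 0.046     ]
0.05 [0.60993626 0.06745211 0.05      ]
14.4 [0.57369997 0.06786195 0.12885075] [ 6.99914215  0.83785612 -5.96018237] 0.002247949979324148
```

>>> play_rows(motion=[20, 0, 0, 0, 0, 20, 0, 0, 0, 0, 20, 0, 0, 0, 0, 20, 0, 0, 0, 0, 20, 0, 0, 0, 0])

```text
t: 14.9
eef_pos: [0.5737, 0.0679, 0.1289]
eef_rot: [3.14, -0.001, 1.571]
force: [8.2, 1.1, -5.0]
grip_width: 0.0274
```

```bash
python3 - <<'E'
from h import *
print(arm.hand_in())
E
```

```text
the job is handed in; nothing more can be done
None
```

The job is handed in at t ≈ 15 s, with the arm still gripping the knob and the carriage in the red notch. The hand-in gave no verdict.

**Blank:** I gripped it across its width and squared it up. I then slid it along the bed to the fence (about 11 N felt) and against the end stop (about 14 N, no further travel), and let go. The wrist picture taken after release put its end at y = 0.152 m, against about 0.1525 m for the stop. Its side was within about 2 mm of the fence and its skew was about 0.01 rad or less.

**Carriage:** I gripped the knob with 30 N (fingers at 27 mm), slid the carriage past blue and stopped in the red notch. There the pull along the rail changed sign, and the tool moved only about 0.3 mm for each 1 mm commanded. The tool rests at y = 0.0679 m; the pictures put the red tag and its notch between 0.067 and 0.068 m.

**Less certain checks:**
- The pointer could not be measured exactly because its height isn't given. It lines up with the red tag if it stands at about 50 mm; lower heights would put it up to 4 mm off. For the carriage's position I relied on the click forces and the knob.
- A steady sideways force of 5–8 N and a vertical force of about 5 N remained on the grip.
- In the last pictures nothing else in view looked moved, but I did not measure those things.

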